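# Close the filter box with its quarter-turn stud

### The arm

A 6-joint arm with a two-finger parallel gripper is mounted at the origin on a cart in front of the work surface, level with it; the furniture and walls round the work are solid. World frame = base frame: x ahead of the robot, y to its left, z up, the work surface at z = 0. Lengths are in m, angles in rad, forces in N, time in s.
With the tool pointing down it reaches from about 0.3 to 0.825 m from the base axis. Payload 5.4 kg.
Tool frame: the origin (TCP) lies between the finger pads; the fingertips stand 22 mm ahead of it and the grasp point (between the pads) lies 3 mm ahead of it; z points along the fingers, y is the line along which they close (so a half turn about z gives the same grasp; the last joint's range is limited). The gripper opens to 92 mm and grips with 3 to 60 N. Pads are 20 mm wide; open, the fingers measure 128 mm over their backs; the gripper's body (75 mm by 189 mm) begins 69 mm behind the grasp point.
Start: joints at [-1.526, 0.158, 1.597, -0, 1.386, -0.21], TCP at [0.145, -0.556, 0.237] pointing down, gripper open.
Joint ranges: [-2.91, 2.91], [-0.94, 2.29], [0.18, 2.7], [-1.29, 4.43], [0.17, 2.64], [-3, 3]. Speed limits (rad/s): [2.57, 2.57, 3.14, 3.14, 3.14, 3.14].

### API

Orientations are given as a rotation vector (axis times angle).
In Python, from station import monitor, optics, robot gives the robot as it stands.
- The arm moves only by the shell command python3 -m jog 'ROWS'. ROWS is a JSON list that holds a single list of rows (three levels of brackets), with 1 to 5 rows, each of 7 numbers: a rotation vector rx, ry, rz in rad, then dx, dy, dz in m, then the finger opening in m; each row is the pose to reach, as a shift and turn from the pose commanded when the command began, along the tool's axes at that moment; what a row does not reach only later rows make up. A row lasts 1/8 s, in which the tool goes at most 0.0625 m and 0.188 rad, less where a joint would pass 70% of its speed; a pose out of reach is approached as far as the arm can. The fingers move at their own pace and stop on an object; the grip force is fixed at half the most. Time passes only in rows, so rows that do not move let the fingers close. It prints the time, the measured TCP pose, the force, the opening and the grip force at its end. Input that does not fit is refused with a message, and nothing moves.
- monitor.read_state(): the state, without advancing time (a new reading comes with each control period).
- optics.snapshot(name): name is "side" or "top"; returns a dict with "color" (420x560x3 uint8, red, green, blue), "depth" (420x560 float32, m along the optical axis (not along the pixel's ray), 0 where there is no reading), "camera_matrix" (3x3 intrinsics, pixels), "k1" (the pictures are not rectified: a ray, as slopes to the right and down, at radius r is drawn at 1 + k1 r^2 times it, then the intrinsics apply), "R" (3x3) and "t" (3): a world point X has camera coordinates R X + t. Camera axes: x right, y down, z forward; pixel columns grow to the right and rows downward; lengths in m; the calibration is good to about 2 mm. A picture is of the moment at which its call begins.
- robot.finish_job(): hands the job in; it is judged then, once.
The state is a dict: "clock": time; "joint_positions": joint angles; "dq": joint speeds; "effort": joint torques, N m; "tcp_pos": TCP position; "tool_rot": TCP orientation; "ft_force": force on the tool from outside, world axes, zero at the start; "torque": the same for the moment, N m; "finger_gap": finger opening in m; "gripper_force": force on a finger pad.
Only numpy, scipy, OpenCV 4.12 (cv2) and the standard library are available. Lean on these libraries where they do the work, as an engineer would, in place of code of your own. Each camera call takes 0.05 s, during which the arm holds its last target. There are 200 camera calls.

### The job

Close the filter box: first lift the strip of glass off the cover's seat and put it down on a free spot of the table; then lay the cover on the seat and slide it fully home under the lip, so that its slot lies over the slot in the seat. Take the winged fastener from the wooden stand, line its cross-bar up with the slots, push it right down against the spring, turn it a quarter turn clockwise (seen from above) and let it spring up locked. Leave the pot, the tin, the tape roll and the other, round-knobbed fastener where they are.

Things in the scene. Friction and masses are not known exactly. Their poses are not given: they have to be found in the camera images.
- filter_box: Fixed grey box, 132 (x) x 230 (y) x 75 mm high; origin at the centre of its underside, z up. The cover's seat lies 66 mm up. Side walls (inner faces at x = +-60 mm) rise 9 mm above the seat. Seat: steel plate with the slot from y = -108 to -28 mm, then open between side ledges 12 mm wide. The -y end has no rim. With the cover home, its origin is at (0, 9, 66) mm here, axes as the box's.
- box_lip (a point): Middle of the lip's inner edge, at (0, 95, 77) mm in the box's frame, on the lip's underside. The lip covers the box from y = 95 to 115 mm, 77 to 82 mm high; under it a wall stops the cover's edge at y = 109 mm.
- box_slot (a point): Centre of the slot in the seat plate, on its top face, at (0, -59, 66) mm in the box's frame, axes as the box's. The slot is 46 mm long (y) and 17 mm wide (x), the plate 6 mm thick.
- box_spring (a point): Top of the unloaded spring plunger under the slot, at (0, -59, 60) mm in the box's frame. It pushes the fastener up with 3 N at first contact and 7 N when that is right down. Under the plate, stops let the cross-bar turn only clockwise (seen from above) and only 90 degrees; there a notch 3 mm deep and 19 mm wide in the plate's underside takes the bar as the spring lifts it.
- cover: Loose flat aluminium cover, 110 (x) x 200 (y) x 6 mm, 0.28 kg, origin at the centre of its underside, z up; starts flat on the table. Its +y edge goes under the box's lip: lay it flat some 25 mm short of home, then slide it along the box's +y to the stop.
- cover_handle (a point): Middle of the cover's handle bar, at (0, 10, 28) mm in the cover's frame: a dark bar 68 mm along x, 14 mm thick in y, from 20 to 36 mm above the cover's underside, on two posts.
- cover_slot (a point): Centre of the cover's slot at its underside, (0, -68, 0) mm in the cover's frame. The slot is 54 mm long (y), 24 mm wide (x).
- wing_stud: The quarter-turn fastener to use, upright in the stand, 60 mm high, 0.12 kg; origin at the centre of its underside, z up. From below: steel cross-bar 40 (y) x 12 (x) x 8 mm, shank 12 mm diameter and 17 mm long, flange 60 mm diameter (25 to 30 mm up), black wing parallel to the bar. Right down, its origin is 47 mm above the box's; locked, 52 mm (flange 5 mm above the cover).
- stud_wing (a point): Middle of the wing, 47 mm above the fastener's underside; the wing is 64 mm long (y), 14 mm thick (x) and stands 30 to 60 mm up. Grip it across its thickness. The bar fits the slots either way round.
- knob_stud: The other loose fastener in the stand, of the same size but with a round ridged black knob 44 mm diameter and 26 mm high instead of a wing. It must stay there. Origin at the centre of its underside.
- stud_stand: Fixed wooden stand, 84 (x) x 190 (y) x 45 mm high, origin at the centre of its underside. Its top has two slots 46 (y) x 18 (x) mm at y = -45 and +45 mm, in which the fasteners hang by their flanges, either one in either slot, origins 20 mm above the table; lift them straight up at least 30 mm.
- glass_strip: Loose strip of pale glass, 26 (x) x 88 (y) x 13 mm, 0.06 kg, origin at the centre of its underside; it lies flat on the box's seat across the slot.
- pot: Loose grey crusted pot, 92 x 104 x 89 mm high, a bystander; origin at the centre of its underside.
- tin: Loose food tin, 76 mm diameter, 58 mm high, a bystander; origin at the centre of its underside.
- tape: Loose roll of tape lying flat, 104 mm diameter, 25 mm high, a bystander; origin at the centre of its underside.

How it is judged:
By the outcome, as a careful person would: the job done as asked, in the order asked, and still so for the second after the job is handed in, with the robot touching nothing.
It also fails if it takes over 72 s, if anything falls off the work surface, if the arm or the gripper's body presses on something with over 40 N, if the wrist force passes 120 N, or if a joint passes its speed limit or range.

## Working session

There is one attempt and no reset: what is moved stays moved. The work goes in short steps, Python scripts to look and compute and a shell command to move; the robot and the scene stay as the last step left them, time stands still between calls to the robot, and variables do not carry over. Pictures are saved under pics/ and viewed, at most 10 in all, crops included, and the job is handed in when it is done.

```bash
ls; mkdir -p pics
cat > h.py <<'E'
import numpy as np, cv2
from station import monitor, optics, robot
def snap(n):
    s=optics.snapshot(n); np.savez('/tmp/%s.npz'%n,**s); return s
def load(n): return dict(np.load('/tmp/%s.npz'%n))
def cloud(s):
    K=s['camera_matrix'];h,w=s['depth'].shape
    u,v=np.meshgrid(np.arange(w),np.arange(h))
    k=float(s['k1']); D=np.array([k,0,0,0,0.])
    p=cv2.undistortPoints(np.stack([u,v],-1).reshape(-1,1,2).astype(float),K,D).reshape(h,w,2)
    d=s['depth']; P=np.dstack([p*d[...,None],d])
    return (P-s['t'])@s['R']   # R^T (P-t)
def proj(s,X):
    r,_=cv2.Rodrigues(s['R'])
    return cv2.projectPoints(np.atleast_2d(X).astype(float),r,s['t'].astype(float),s['camera_matrix'],np.array([float(s['k1']),0,0,0,0]))[0].reshape(-1,2)
E
python3 - <<'E'
from h import *
print(monitor.read_state())
for n in('side','top'):
    s=snap(n); print(n,s['camera_matrix'],s['k1'],s['R'],s['t'])
    cv2.imwrite('pics/%s0.png'%n,s['color'][...,::-1])
E
```

```text
pics
{'clock': 0.0, 'joint_positions': array([-1.52610325e+00,  1.59041635e-01,  1.59822174e+00,  9.25703280e-06,
        1.38621322e+00, -2.10069839e-01]), 'dq': array([ 0.00121909, -0.001571  , -0.00096695,  0.00023967,  0.00096299,
       -0.00012752]), 'effort': array([-6.62389695e-06, -3.85575199e+01, -3.22105944e+01,  7.01035350e-02,
        3.78776318e-02, -1.33828462e-04]), 'tcp_pos': array([ 0.14488137, -0.55584073,  0.23562831]), 'tool_rot': array([-3.11427808e+00, -3.98858224e-01, -2.58509194e-04]), 'ft_force': array([-0.37522842, -0.08790095, -0.53365478]), 'torque': array([-0.01569233,  0.0278374 ,  0.01430208]), 'gripper_force': 0.0, 'finger_gap': 0.09191632096741705}
side [[411.87505689   0.         284.79219496]
 [  0.         411.87505689 208.62425797]
 [  0.           0.           1.        ]] -0.02286789781373611 [[-0.99886071 -0.04622856 -0.01184084]
 [-0.02105743  0.64963927 -0.75995092]
 [ 0.04282371 -0.75883578 -0.64987259]] [0.48051617 0.08541273 1.29848044]
top [[512.04544669   0.         271.9026897 ]
 [  0.         512.04544669 209.71869739]
 [  0.           0.           1.        ]] 0.04505642023198684 [[ 0.00433311 -0.99997099 -0.00626471]
 [-0.99650768 -0.00379552 -0.08341484]
 [ 0.08338864  0.00660428 -0.99649522]] [0.0068333  0.51586807 1.35620577]
```

View pics/top0.png

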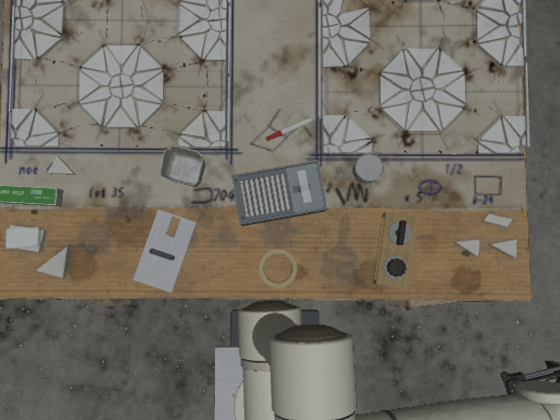

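View pics/side0.png

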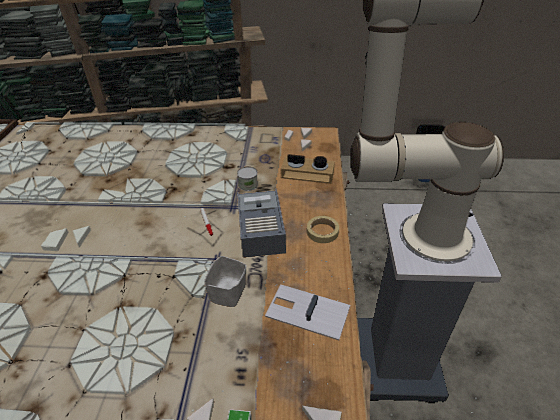

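The top view shows the box at (280,193) with the glass strip at (303,185), and the cover at (165,250) with its slot at (173,226) and handle at (162,254). The wing stud is at (402,232), the knob stud at (396,267), the pot at (183,166), the tin at (369,168) and the tape at (279,267). The side view agrees with this layout.

Run:
```python
from h import *
T=load('top');S=load('side')
a=cv2.resize(T['color'][150:240,225:335],None,fx=4,fy=4,interpolation=cv2.INTER_CUBIC)
b=cv2.resize(T['color'][205:295,125:205],None,fx=4,fy=4,interpolation=cv2.INTER_CUBIC)
c=cv2.resize(T['color'][205:295,365:425],None,fx=4,fy=4,interpolation=cv2.INTER_CUBIC)[:, :]
d=cv2.resize(S['color'][175:265,225:295],None,fx=3,fy=3,interpolation=cv2.INTER_CUBIC)
cv2.imwrite('pics/c1.png',np.hstack([a,np.zeros((360,8,3),np.uint8),b[:, :]])[...,::-1])
for n,s in(('top',T),('side',S)):
    P=cloud(s); v=s['depth']>0
    def reg(x0,x1,y0,y1,z0,z1):
        m=v&(P[...,0]>x0)&(P[...,0]<x1)&(P[...,1]>y0)&(P[...,1]<y1)&(P[...,2]>z0)&(P[...,2]<z1); return P[m],m
    uv={'top':dict(boxc=(193,280),glass=(183,303),cov=(230,155),handle=(254,162),wing=(232,402),knob=(267,396),tape=(267,262),tin=(165,369),pot=(150,183),table=(250,225),stand=(250,397),seatplate=(200,315),lip=(200,240)),
        'side':dict(boxc=(222,262),glass=(203,257),cov=(315,280),handle=(307,312),wing=(158,296),knob=(161,320),table=(270,290))}[n]
    for k,(r,cc) in uv.items():
        print(n,k,np.round(P[r,cc]*1000,1))
```

```text
top boxc [558.5 -12.5  44.1]
top glass [580.7 -71.6  79.4]
top cov [460.8 325.9   4.6]
top handle [396.2 298.6  35.5]
top wing [ 455.1 -324.4   78.9]
top knob [ 366.1 -307.7   78.3]
top tape [362.7  34.6  24.9]
top tin [ 633.4 -247.9   48.9]
top pot [669.2 243.4  63.3]
top table [407.4 135.4   5.4]
top stand [ 409.4 -319.4   42.9]
top seatplate [ 538.  -103.6   65.5]
top lip [535.6  90.8  82.1]
side boxc [553.3  -7.2  35.2]
side glass [574.2 -71.8  59.2]
side cov [478.7 319.    6.7]
side handle [396.3 312.4  36.5]
side wing [ 453.6 -314.8   74.7]
side knob [ 366.4 -295.2   76.5]
side table [4.586e+02 1.586e+02 4.000e-01]
```

View pics/c1.png

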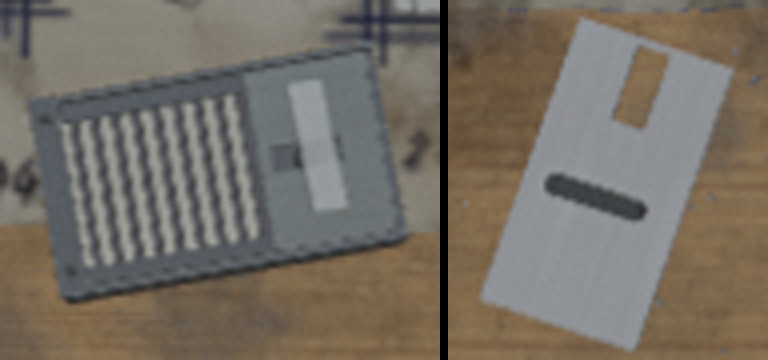

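The crop shows the box with its grille on the left and the glass across the slot at about crop (318,145). The cover's slot lies toward +x and its handle bar at crop (595,197). Next I'll rectify both views onto the height planes and measure.

```bash
cat >> h.py <<'E'
def rect(s,x0,x1,y0,y1,z,r=0.0005):
    """world-plane image: row = x from x1 down, col = y from y1 down (as top view)"""
    xs=np.arange(x1,x0,-r); ys=np.arange(y1,y0,-r)
    X,Y=np.meshgrid(xs,ys,indexing='ij')
    uv=proj(s,np.stack([X.ravel(),Y.ravel(),np.full(X.size,z)],1)).reshape(X.shape+(2,)).astype(np.float32)
    return cv2.remap(s['color'],uv[...,0],uv[...,1],cv2.INTER_CUBIC)
def rects(m,x1,y1,r=0.0005,amin=300):
    out=[]
    n,l,st,c=cv2.connectedComponentsWithStats(m.astype(np.uint8))
    for i in range(1,n):
        if st[i,4]*r*r*1e6<amin: continue
        cs,_=cv2.findContours((l==i).astype(np.uint8),cv2.RETR_EXTERNAL,cv2.CHAIN_APPROX_NONE)
        (cx,cy),(w,h),a=cv2.minAreaRect(max(cs,key=len))
        b=cv2.boxPoints(((cx,cy),(w,h),a)); e=max([b[1]-b[0],b[2]-b[1]],key=np.linalg.norm)
        ang=np.degrees(np.arctan2(-e[0],-e[1])) # world heading of the long axis
        out.append((round(1e3*(x1-cy*r),1),round(1e3*(y1-cx*r),1),round(max(w,h)*r*1e3,1),round(min(w,h)*r*1e3,1),round((ang+180)%180,1),int(st[i,4]*r*r*1e6)))
    return out
E
cat > m.py <<'E'
from h import *
def panels(n):
    s=load(n)
    A=dict(cover=(.28,.53,.2,.42,.006),handle=(.28,.53,.2,.42,.036),boxrim=(.45,.65,-.15,.15,.075),glass=(.5,.64,-.14,-.03,.079),stand=(.3,.52,-.4,-.24,.045),wing=(.3,.52,-.4,-.24,.080))
    return {k:rect(s,*v) for k,v in A.items()},A
if __name__=='__main__':
  for n in('top','side'):
    p,A=panels(n)
    for k,im in p.items():
        hsv=cv2.cvtColor(im,cv2.COLOR_RGB2HSV); S,V=hsv[...,1].astype(int),hsv[...,2].astype(int); r,b=im[...,0].astype(int),im[...,2].astype(int)
        m={'cover':(r-b<22)&(V>95),'handle':(V<80),'boxrim':(b-r>-3)&(V<190),'glass':(V>150),'stand':(r-b>25),'wing':(V<60)}[k]
        print(n,k,rects(m,A[k][1],A[k][3]))
  t,_=panels('top');q,_=panels('side')
  def st(d,ks,h=290): return np.hstack([cv2.resize(d[k],(int(d[k].shape[1]*h/d[k].shape[0]),h)) for k in ks])
  a,b=[st(d,['cover','glass','wing']) for d in (t,q)]
  o=np.vstack([a,b]); o=o[:, :800]
  cv2.imwrite('pics/rect.png',o[...,::-1]); print(o.shape)
E
python3 m.py
```

```text
top cover [(524.8, 310.5, 184.0, 10.5, np.float32(90.0), 1126), (405.0, 296.2, 202.4, 118.2, np.float32(161.9), 20500)]
top handle [(396.4, 299.8, 67.9, 12.5, np.float32(72.1), 733)]
top boxrim [(565.3, -27.4, 269.9, 144.2, np.float32(100.4), 26120)]
top glass [(594.8, -69.3, 38.8, 19.0, np.float32(11.8), 654), (552.9, -78.6, 41.5, 19.0, np.float32(10.8), 590)]
top stand [(410.0, -320.0, 220.0, 160.0, np.float32(0.0), 29350)]
top wing [(454.6, -318.9, 62.2, 22.4, np.float32(171.2), 1089), (365.7, -307.2, 47.7, 43.9, np.float32(67.6), 1618)]
side cover [(406.5, 299.1, 201.1, 116.6, np.float32(161.7), 19801)]
side handle [(397.6, 312.6, 82.0, 16.7, np.float32(71.2), 1061), (282.8, 379.5, 81.0, 4.5, np.float32(90.0), 302)]
side boxrim [(566.7, 13.9, 302.9, 154.1, np.float32(100.8), 28326)]
side glass [(574.1, -74.2, 86.8, 23.3, np.float32(12.2), 1796)]
side stand [(410.0, -320.0, 220.0, 160.0, np.float32(0.0), 26075)]
side wing [(455.0, -301.7, 62.0, 59.5, np.float32(0.0), 3066), (367.0, -286.2, 72.5, 46.0, np.float32(90.0), 2838)]
(580, 694, 3)
```

View pics/rect.png

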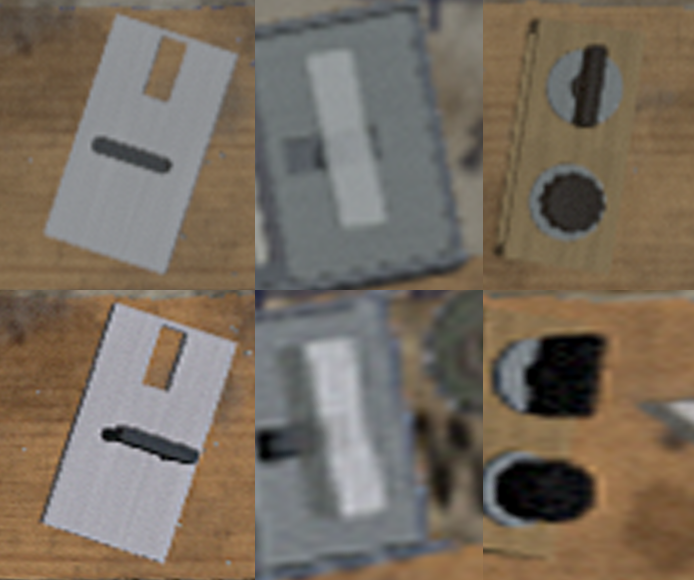

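Both views agree to about 2 mm on the glass (574,−74) and the cover. Next is a subpixel edge fit of the box, cover and stand in both views.

```bash
cat > fit.py <<'E'
from h import *
from scipy.optimize import minimize
def seg(*p,n=80):
    p=np.array(p,float)/1e3; t=np.linspace(.03,.97,n)[:,None]; return p[0]+(p[1]-p[0])*t
def box(x,y,z): # rectangle
    (a,b),(c,d)=x,y; return [((a,c,z),(a,d,z)),((b,c,z),(b,d,z)),((a,c,z),(b,c,z)),((a,d,z),(b,d,z))]
M=dict(
 box=[((-66,-115,75),(-66,95,75)),((66,-115,75),(66,95,75)),((-66,-115,66),(66,-115,66)),((-66,115,82),(66,115,82)),((-66,95,82),(66,95,82)),((-60,-110,66),(-60,-30,66)),((-60,-28,66),(60,-28,66))],
 cover=box((-55,55),(-100,100),6)+box((-12,12),(-95,-41),6),
 handle=[((-30,3,36),(30,3,36)),((-30,17,36),(30,17,36)),],
 glass=box((-13,13),(-44,44),13),
 stand=box((-42,42),(-95,95),45),
 wing=box((-7,7),(-32,32),60))
def grad(s):
    g=cv2.GaussianBlur(s['color'].astype(np.float32),(0,0),0.9)
    return [cv2.Sobel(g,cv2.CV_32F,*o).astype(np.float32) for o in((1,0),(0,1))]
def fit(name,p0,z0,views,R=4.5):
    P=[seg(*e) for e in M[name]]
    G=[(v,)+tuple(grad(v)) for v in views]
    def cost(p):
        c,s=np.cos(p[2]),np.sin(p[2]); tot=0
        for v,gx,gy in G:
            for e in P:
                X=np.stack([p[0]+c*e[:,0]-s*e[:,1],p[1]+s*e[:,0]+c*e[:,1],z0+e[:,2]],1)
                uv=proj(v,X).astype(np.float32); d=uv[-1]-uv[0]; n=np.array([-d[1],d[0]])/np.hypot(*d)
                a=cv2.remap(gx,uv[:,:1],uv[:,1:],cv2.INTER_LINEAR)[:,0];b=cv2.remap(gy,uv[:,:1],uv[:,1:],cv2.INTER_LINEAR)[:,0]
                q=np.abs((a*n[0]+b*n[1]).mean(0)); tot+=np.linalg.norm(q)
        return -tot
    best=min((np.array([p0[0]+i/1e3,p0[1]+j/1e3,np.radians(p0[2]+k)]) for i in np.arange(-6,7,2) for j in np.arange(-6,7,2) for k in(-2,-1,0,1,2)),key=cost)
    r=minimize(cost,best,method='Nelder-Mead',options=dict(initial_simplex=best+np.array([[0,0,0],[.002,0,0],[0,.002,0],[0,0,.02]]),xatol=1e-5))
    return np.round([r.x[0]*1e3,r.x[1]*1e3,np.degrees(r.x[2]),-r.fun],2)
if __name__=='__main__':
    T,S=load('top'),load('side')
    for nm,p,z in(('box',(.566,-.0,10.4),0),('cover',(.405,.297,71.9),0),('handle',(.405,.297,71.9),0),('glass',(.5735,-.074,-78),.066),('stand',(.41,-.32,-7),0),('wing',(.455,-.321,-97),.02)):
        for n,v in(('top',[T]),('side',[S]),('both',[T,S])): print(nm,n,fit(nm,p,z,v))
E
python3 fit.py
```

```text
box top [553.19  -1.89  10.55 757.13]
box side [ 559.68  -10.14   10.91 1183.39]
box both [ 558.77   -9.43   10.52 1938.22]
cover top [ 405.81  299.3    71.64 1624.77]
cover side [ 406.5   298.92   71.54 2528.53]
cover both [ 406.2   299.06   71.6  4135.26]
handle top [405.51 295.61  71.73 715.94]
handle side [ 408.44  311.65   71.26 1037.51]
handle both [ 405.47  299.78   71.57 1644.39]
glass top [573.15 -74.35 -78.02 542.2 ]
glass side [574.34 -74.49 -77.74 968.24]
glass both [ 573.77  -74.43  -77.69 1501.47]
stand top [ 428.59 -325.98    1.92   86.5 ]
stand side [ 386.17 -320.02   -8.18  591.15]
stand both [ 433.14 -326.48  -12.39  453.89]
wing top [ 454.32 -321.09  -99.   1009.55]
wing side [ 454.82 -319.66  -88.71 1316.26]
wing both [ 454.5  -320.95  -98.72 2289.9 ]
```

Run:
```python
from fit import *
T,S=load('top'),load('side')
for p in((.559,-.009,10.5),(.562,-.012,10.5)):
    for n,v in(('top',[T]),('side',[S]),('both',[T,S])): print(n,fit('box',p,0,v))
x,y,a=fit('box',(.559,-.009,10.5),0,[T,S])[:3]; a=np.radians(a)
def o(im,s):
    for e in M['box']:
        q=np.array(e)/1e3; X=np.stack([x/1e3+np.cos(a)*q[:,0]-np.sin(a)*q[:,1],y/1e3+np.sin(a)*q[:,0]+np.cos(a)*q[:,1],q[:,2]],1)
        uv=proj(s,X); yield uv
out=[]
for s,(r0,r1,c0,c1) in((T,(150,240,225,335)),(S,(180,270,230,295))):
    im=cv2.resize(s['color'][r0:r1,c0:c1],None,fx=4,fy=4,interpolation=cv2.INTER_CUBIC)
    for uv in o(im,s):
        q=((uv-[c0,r0]+.5)*4-.5).round().astype(int); cv2.line(im,tuple(map(int,q[0])),tuple(map(int,q[1])),(255,0,0),1)
    out.append(im)
cv2.imwrite('pics/boxfit.png',np.hstack(out)[...,::-1])
```

```text
top [554.57  -9.83  10.47 861.77]
side [ 559.65  -10.22   10.96 1183.62]
both [ 558.91   -9.4    10.49 1938.09]
top [554.62  -9.76  10.48 861.89]
side [ 559.61  -10.13   10.95 1183.41]
both [ 558.82   -9.43   10.43 1938.07]
```

View pics/boxfit.png

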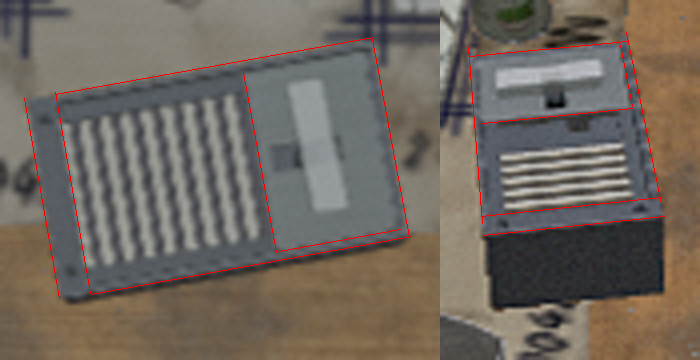

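The overlay shows the model about 2 px up and left of the box in the top view. I'll rectify in the box's frame to settle that offset.

Run:
```python
from h import *
T,S=load('top'),load('side')
x,y,a=.557,-.011,np.radians(10.5)
def bx(s,z,r=.0005):
    xs=np.arange(.08,-.08,-r);ys=np.arange(.13,-.13,-r)
    X,Y=np.meshgrid(xs,ys,indexing='ij')
    W=np.stack([x+np.cos(a)*X-np.sin(a)*Y,y+np.sin(a)*X+np.cos(a)*Y,0*X+z],-1)
    uv=proj(s,W.reshape(-1,3)).reshape(X.shape+(2,)).astype(np.float32)
    return cv2.remap(s['color'],uv[...,0],uv[...,1],cv2.INTER_CUBIC)
A,B=bx(T,.075),bx(S,.075)
for nm,im in(('top',A),('side',B)):
    g=im.mean(2)
    # profile along box x at plate y in [-105,-90] ; col=(.13-y)/r
    p=g[:,2*(130+88):2*(130+108)].mean(1).reshape(-1,4).mean(1)
    print(nm,'x +80..-80 step2',p.round().astype(int))
    q=g[2*60:2*70].mean(0) if 0 else g[2*(80-50):2*(80+50)].mean(0)
    q=q.reshape(-1,4).mean(1); print(' y +130..-130',q.round().astype(int))
for im in(A,B):
    for k in range(-70,71,10): cv2.line(im,(0,int(160-2*k)),(6 if k else 14,int(160-2*k)),(255,0,0),1)
    for k in range(-120,121,10): cv2.line(im,(int(260-2*k),0),(int(260-2*k),6 if k else 14),(255,0,0),1)
    for k in(66,-66): im[160-2*k,::6]=(255,255,0)
    for k in(115,-115): im[::6,260-2*k]=(255,255,0)
o=np.vstack([A,B]);o=cv2.resize(o,(480,590))
cv2.imwrite('pics/bx.png',o[...,::-1])
```

```text
top x +80..-80 step2 [ 94 101  92  81  81  88  99 100  87  79  99 114 115 115 114 113 111 109
 109 111 112 112 113 112 110 110 112 111 110 111 111 110 110 111 113 113
 113 111 109 110 111 112 113 113 112 111 111 112 113 112 112 110 111 112
 112 112 113 112 112 110 110 111 111 111 111 111 109 108 103 100  98  88
  64  54  76  99 104 105 105 106]
 y +130..-130 [104 103 102 101 102 103 103  99  94  92  91  91  91  91  90  93 108 132
 137 115  89  83 106 135 148 136 107  84  84 111 140 148 130 100  81  87
 118 143 146 124  95  80  93 125 146 142 118  91  80 100 131 147 140 113
  88  82 105 135 148 135 107  84  84 112 140 147 130 101  82  88 118 143
 146 124  97  84  84  91 103 113 116 114 112 110 110 110 110 110 110 107
 104 110 127 142 146 146 145 146 146 146 147 145 136 121 110 110 112 113
 113 113 113 113 113 113 114 114 113 107  99  94  98 107 111 111 109 108
 107 107 107 107]
side x +80..-80 step2 [ 60  58  79  88  82  92 106 109 109 106 107 110 108 109 112 115 113 110
 111 115 117 117 115 114 113 112 112 112 109 107 108 110 111 111 111 109
 106 104  99  94  91  91  94  97  97  97 100 103 103 104 105 105 105 102
 101 104 103 100 102 106 109 112 115 115 114 113 112 103  94  94  96 103
 111 114 113 112 111 110 110 111]
 y +130..-130 [ 46  45  45  46  46  44  43  41  42  52  77 100 107 100  95  94  94  96
  96  91  81  78  99 143 178 169 122  79  72 105 154 178 156 107  74  81
 122 165 176 144  97  73  90 135 173 170 129  85  73 100 146 175 166 129
  96  85  87  92  94  95  96  94  91  88  87  88  88  87  83  73  62  58
  69  92 117 131 132 123 113 107 107 109 112 114 115 113 109 103  98  95
  94  95 101 115 135 156 170 174 172 170 171 174 174 170 158 143 128 120
 119 122 124 123 117 110 106 102  96  88  79  74  74  79  83  84  81  76
  72  69  65  62]
```

View pics/bx.png

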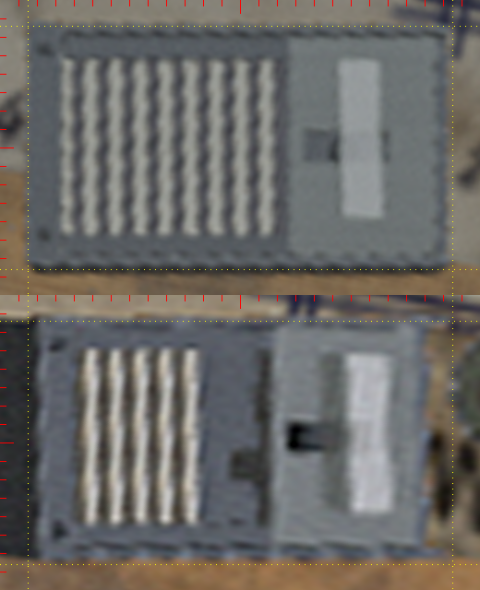

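The rectified crop puts the box near (558–560, −11) at yaw 10.5°. The slot, at about (325,145), is partly covered by the glass, so I'll refine the box pose once the glass is gone. I'll start with the glass.

```bash
cat > go.py <<'E'
import sys
from h import *
from scipy.spatial.transform import Rotation as Ro
# go.py x y z heading_of_tool_x(deg)  -> shift/turn in the tool's axes from the measured pose
def plan(x,y,z,hd):
    st=monitor.read_state(); R=Ro.from_rotvec(st['tool_rot']).as_matrix(); h=np.radians(hd)
    c,s=np.cos(h),np.sin(h); G=np.array([[c,s,0],[s,-c,0],[0,0,-1]])
    d=R.T@(np.array([x,y,z])-st['tcp_pos']); r=Ro.from_matrix(R.T@G).as_rotvec()
    xh=np.degrees(np.arctan2(R[1,0],R[0,0]))
    print('t%.2f at'%st['clock'],st['tcp_pos'].round(4),'xhead %.2f tilt %.2f'%(xh,np.degrees(np.arccos(-R[2,2]))),'j',st['joint_positions'].round(2),'F',st['ft_force'].round(1),'gap %.4f gf %.0f'%(st['finger_gap'],st['gripper_force']))
    print('rot',r.round(4),'shift',d.round(4),'n %.1f'%(np.linalg.norm(d)/.0625))
if __name__=='__main__': plan(*map(float,sys.argv[1:5]))
E
python3 go.py .574 -.0745 .14 12.2
```

```text
t0.10 at [ 0.1449 -0.5559  0.2357] xhead 14.60 tilt 0.10 j [-1.53  0.16  1.6   0.    1.39 -0.21] F [-0.3 -0.6 -0.5] gap 0.0921 gf 0
rot [-0.0017 -0.0003  0.0418] shift [ 0.5366 -0.3576  0.0965] n 10.4
```

```bash
python3 -m jog '[[[0,0,0,0.25,-0.165,0,0.06],[0,0,0,0.25,-0.165,0,0.06],[0,0,0,0.25,-0.165,0,0.06],[0,0,0,0.25,-0.165,0,0.06],[0,0,0,0.25,-0.165,0,0.06]]]' && python3 -m jog '[[[0,0,0,0.25,-0.165,0.04,0.06],[0,0,0,0.25,-0.165,0.04,0.06],[0,0,0,0.25,-0.165,0.04,0.06],[0,0,0,0.25,-0.165,0.04,0.06],[0,0,0,0.25,-0.165,0.04,0.06]]]' && python3 -m jog '[[[0,0,0.0418,0.037,-0.0276,0.056,0.06],[0,0,0.0418,0.037,-0.0276,0.056,0.06],[0,0,0.0418,0.037,-0.0276,0.056,0.06]]]'; python3 go.py .574 -.0745 .092 12.2
```

```text
clock: 0.72
tcp_pos: [0.3463, -0.3316, 0.2363]
tool_rot: [-3.115, -0.4, -0.0]
ft_force: [0.9, -1.1, -0.2]
finger_gap: 0.0602
gripper_force: 0.0
clock: 1.35
tcp_pos: [0.5465, -0.1089, 0.1959]
tool_rot: [-3.116, -0.401, 0.001]
ft_force: [0.5, -0.5, 0.5]
finger_gap: 0.0595
gripper_force: 0.0
clock: 1.72
tcp_pos: [0.574, -0.0751, 0.1402]
tool_rot: [-3.123, -0.335, 0.002]
ft_force: [0.7, 0.1, 1.7]
finger_gap: 0.0603
gripper_force: 0.0
t1.73 at [ 0.574  -0.0751  0.1402] xhead 12.26 tilt 0.09 j [-0.34  0.26  1.68 -0.    1.21  1.02] F [0.7 0.1 1.7] gap 0.0603 gf 0
rot [-0.0004  0.0015  0.001 ] shift [ 0.0002 -0.0006  0.0482] n 0.8
```

```bash
python3 -m jog '[[[0,0,0,0,0,0.03,0.06],[0,0,0,0,0,0.047,0.06],[0,0,0,0,0,0.047,0.02],[0,0,0,0,0,0.047,0.015],[0,0,0,0,0,0.047,0.015]]]' && python3 -m jog '[[[0,0,0,0,0,0,0.015],[0,0,0,0,0,-0.03,0.015],[0,0,0,0,0,-0.08,0.015]]]'; python3 go.py .40 -.17 .12 0
```

```text
clock: 2.35
tcp_pos: [0.5752, -0.0754, 0.0949]
tool_rot: [3.123, 0.334, 0.003]
ft_force: [0.2, 0.1, 0.8]
finger_gap: 0.0319
gripper_force: 0.0
clock: 2.72
tcp_pos: [0.5728, -0.0744, 0.1725]
tool_rot: [-3.122, -0.334, 0.007]
ft_force: [1.2, -1.0, 0.6]
finger_gap: 0.0215
gripper_force: 29.9
t2.73 at [ 0.5728 -0.0744  0.1725] xhead 12.21 tilt 0.28 j [-0.34  0.22  1.65 -0.    1.27  1.02] F [ 1.2 -1.   0.6] gap 0.0215 gf 30
rot [-0.0021  0.0044  0.2131] shift [-0.1889  0.057   0.0532] n 3.3
```

Run:
```python
from h import *
s=snap('side'); t=snap('top')
a=cv2.resize(s['color'][110:270,200:340],None,fx=3,fy=3); b=cv2.resize(t['color'][130:240,230:340],None,fx=3,fy=3)
b=cv2.copyMakeBorder(b,0,480-330,0,0,cv2.BORDER_CONSTANT)
cv2.imwrite('pics/g1.png',np.hstack([a,b])[...,::-1]); print(monitor.read_state()['finger_gap'])
```

```text
0.021690827880661585
```

View pics/g1.png

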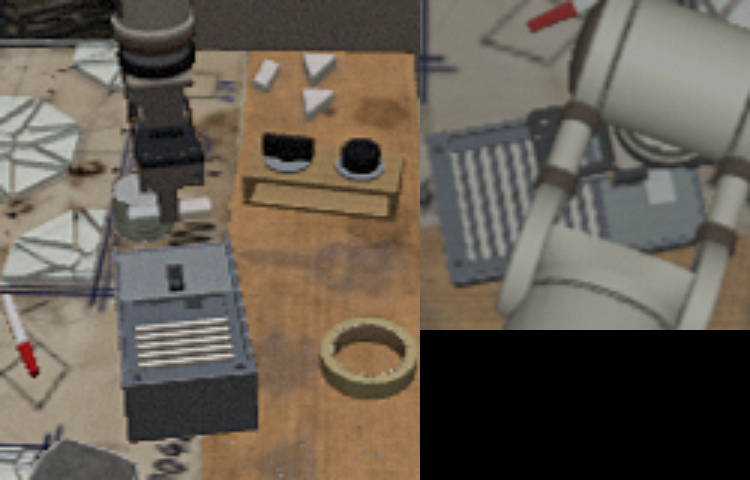

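The glass is held, and the slot is now clear at crop (177,277). I'll put the glass down between the box and the stand.

```bash
python3 -m jog '[[[0,0,0,-0.05,0.015,0,0.015],[0,0,0.1,-0.11,0.033,0,0.015],[0,0,0.2131,-0.16,0.048,0.03,0.015],[0,0,0.2131,-0.189,0.057,0.06,0.015],[0,0,0.2131,-0.189,0.057,0.06,0.015]]]' ; python3 go.py .40 -.17 .029 0
```

```text
clock: 3.45
tcp_pos: [0.3989, -0.1698, 0.1111]
tool_rot: [-3.138, 0.005, 0.007]
ft_force: [0.5, -0.9, -0.2]
finger_gap: 0.0216
gripper_force: 29.9
t3.45 at [ 0.3989 -0.1698  0.1111] xhead -0.17 tilt 0.33 j [-0.68 -0.07  2.1  -0.    1.12  0.89] F [ 0.5 -0.9 -0.2] gap 0.0216 gf 30
rot [-0.0037  0.0046 -0.003 ] shift [0.0015 0.0005 0.0821] n 1.3
```

```bash
python3 -m jog '[[[-0.0037,0.0046,0,0,0,0.05,0.015],[-0.0037,0.0046,0,0,0,0.075,0.015],[-0.0037,0.0046,0,0,0,0.08,0.015],[-0.0037,0.0046,0,0,0,0.0815,0.015]]]' && python3 -m jog '[[[0,0,0,0,0,0,0.06],[0,0,0,0,0,0,0.06],[0,0,0,0,0,-0.05,0.06],[0,0,0,0,0,-0.11,0.06]]]'; python3 go.py .4 .27 .14 0
```

```text
clock: 3.95
tcp_pos: [0.4032, -0.1711, 0.0332]
tool_rot: [3.137, 0.001, 0.01]
ft_force: [-0.4, 0.5, -0.7]
finger_gap: 0.0217
gripper_force: 29.9
clock: 4.45
tcp_pos: [0.4005, -0.1697, 0.143]
tool_rot: [3.139, -0.0, 0.005]
ft_force: [1.4, -0.9, -0.1]
finger_gap: 0.0592
gripper_force: 0.0
t4.45 at [ 0.4005 -0.1697  0.143 ] xhead -0.02 tilt 0.22 j [-0.68 -0.12  2.07  0.    1.19  0.89] F [ 1.4 -0.9 -0.1] gap 0.0592 gf 0
rot [ 0.0024 -0.0031 -0.0003] shift [-0.0007 -0.4397  0.002 ] n 7.0
```

```bash
python3 -m jog '[[[0,0,-0.15,0,-0.06,0,0.06],[0,0,-0.3,0,-0.12,0,0.06],[0,0,-0.45,0,-0.18,0,0.06],[0,0,-0.6,0,-0.24,0,0.06],[0,0,-0.75,0,-0.3,0,0.06]]]';  python3 go.py .3967 .3013 .10 71.6
```

```text
clock: 5.08
tcp_pos: [0.4015, 0.1317, 0.142]
tool_rot: [2.915, 1.155, 0.008]
ft_force: [1.0, -0.2, 0.7]
finger_gap: 0.0598
gripper_force: 0.0
t5.08 at [0.4015 0.1317 0.142 ] xhead 43.24 tilt 0.46 j [ 0.03 -0.16  2.11 -0.    1.18  0.85] F [ 1.  -0.2  0.7] gap 0.0598 gf 0
rot [ 0.0081 -0.0008 -0.4951] shift [ 0.1126 -0.1272  0.0413] n 2.8
```

```bash
python3 -m jog '[[[0.003,0,-0.16,0.037,-0.042,0.01,0.05],[0.006,0,-0.33,0.075,-0.085,0.02,0.05],[0.0081,-0.0008,-0.4951,0.1126,-0.1272,0.041,0.05],[0.0081,-0.0008,-0.4951,0.1126,-0.1272,0.041,0.05]]]';  python3 go.py .3967 .3013 .033 71.6
```

```text
clock: 5.58
tcp_pos: [0.3954, 0.3018, 0.0979]
tool_rot: [-2.545, -1.837, 0.008]
ft_force: [0.0, 0.0, -0.8]
finger_gap: 0.0496
gripper_force: 0.0
t5.58 at [0.3954 0.3018 0.0979] xhead 71.66 tilt 0.32 j [0.41 0.12 1.93 0.   1.09 0.73] F [ 0.   0.  -0.8] gap 0.0496 gf 0
rot [-0.005   0.0024  0.001 ] shift [0.0001 0.0017 0.0649] n 1.0
```

```bash
python3 -m jog '[[[-0.004,0.002,0,0,0.0015,0.045,0.05],[-0.004,0.002,0,0,0.0015,0.062,0.05],[-0.004,0.002,0,0,0.0015,0.064,0.05],[-0.004,0.002,0,0,0.0015,0.064,0.005],[-0.004,0.002,0,0,0.0015,0.064,0.005]]]' && python3 -m jog '[[[0,0,0,0,0,0,0.005],[0,0,0,0,0,0,0.005],[0,0,0,0,0,0,0.005]]]';  python3 go.py .3967 .3013 .15 71.6
```

```text
clock: 6.2
tcp_pos: [0.3996, 0.2992, 0.0368]
tool_rot: [2.552, 1.83, 0.007]
ft_force: [0.3, -0.1, 0.4]
finger_gap: 0.0322
gripper_force: 0.0
clock: 6.58
tcp_pos: [0.3978, 0.2993, 0.0358]
tool_rot: [-2.552, -1.832, -0.002]
ft_force: [-5.1, 2.0, 6.9]
finger_gap: 0.0133
gripper_force: 30.0
t6.58 at [0.3978 0.2993 0.0358] xhead 71.34 tilt 0.07 j [0.4  0.23 1.96 0.   0.96 0.73] F [-5.1  2.   6.9] gap 0.0133 gf 30
rot [ 0.0002 -0.0012 -0.0046] shift [ 0.0016 -0.0017 -0.1142] n 1.8
```

```bash
python3 -m jog '[[[0,0,0,0,0,-0.03,0.005],[0,0,0,0,0,-0.08,0.005],[0,0,0,0,0,-0.114,0.005],[0,0,0,0,0,-0.114,0.005]]]';  python3 - <<'E'
from fit import *
import go
go.plan(.3967,.3013,.15,71.6)
T,S=snap('top'),snap('side'); st=monitor.read_state()
M['slot']=box((-8.5,8.5),(-82,-36),66)+[((-60,-28,66),(60,-28,66)),((-60,-108,66),(60,-108,66))]
M['slot1']=box((-8.5,8.5),(-82,-36),66)
for k in('slot','slot1'):
    for n,v in(('top',[T]),('side',[S]),('both',[T,S])): print(k,n,fit(k,(.559,-.0105,10.5),0,v))
h=st['tcp_pos'][2]-.0358
for n,v in(('top',[T]),('side',[S]),('both',[T,S])): print('cover',n,fit('cover',(.407,.297,71.6),h,v))
a=cv2.resize(T['color'][150:240,225:335],None,fx=3,fy=3,interpolation=cv2.INTER_CUBIC);b=cv2.resize(T['color'][190:300,120:220],None,fx=3,fy=3)
c=cv2.resize(S['color'][175:285,225:325],None,fx=3,fy=3)
a=cv2.copyMakeBorder(a,0,60,0,0,cv2.BORDER_CONSTANT)[:, :]
cv2.imwrite('pics/s2.png',cv2.resize(np.hstack([a,b,c]),None,fx=.84,fy=.84)[...,::-1])
E
```

```text
clock: 7.08
tcp_pos: [0.4, 0.2995, 0.1515]
tool_rot: [2.55, 1.831, 0.012]
ft_force: [-0.4, 0.9, -3.7]
finger_gap: 0.0136
gripper_force: 30.0
t7.08 at [0.4    0.2995 0.1515] xhead 71.34 tilt 0.45 j [ 0.4   0.04  1.9  -0.    1.19  0.73] F [-0.4  0.9 -3.7] gap 0.0136 gf 30
rot [ 0.0062 -0.0049 -0.0045] shift [ 0.0006 -0.0037  0.0015] n 0.1
slot top [558.86  -9.55  10.24 673.65]
slot side [ 558.75  -10.14   11.02 1623.97]
slot both [ 559.05   -9.68   10.46 2291.03]
slot1 top [559.22  -9.98   9.97 485.87]
slot1 side [ 559.5    -9.33   10.2  1234.87]
slot1 both [ 558.76   -9.68   10.78 1714.93]
cover top [ 410.8   299.65   71.76 1023.31]
cover side [ 409.37  296.04   71.31 2744.19]
cover both [ 409.66  296.84   71.31 3489.  ]
```

View pics/s2.png

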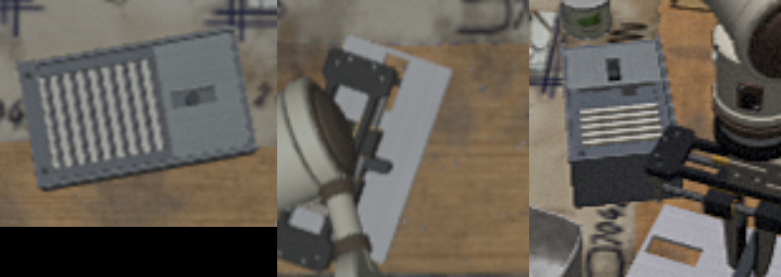

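The top and side fits now agree on the box at (559, −9.7) mm, 10.5°, with the slot clear at crop (193,97). The cover hangs level, with its pose matching the TCP. I'll carry it over.

```bash
python3 go.py .5601 -.0156 .1515 10.5
```

```text
t7.17 at [0.3973 0.2984 0.1476] xhead 71.33 tilt 0.03 j [ 0.4   0.04  1.9  -0.    1.19  0.73] F [-0.4  0.4 -5.3] gap 0.0138 gf 30
rot [2.0000e-04 5.0000e-04 1.0617e+00] shift [-0.2453  0.2547 -0.0038] n 5.7
```

```bash
python3 -m jog '[[[0,0,0.1,-0.03,0.03,-0.004,0.005],[0,0,0.25,-0.065,0.068,-0.004,0.005],[0,0,0.4,-0.1,0.105,-0.004,0.005],[0,0,0.55,-0.135,0.142,-0.004,0.005],[0,0,0.7,-0.17,0.178,-0.004,0.005]]]'; python3 go.py .5601 -.0156 .15 10.5
```

```text
clock: 7.8
tcp_pos: [0.5112, 0.0793, 0.1503]
tool_rot: [-3.026, -0.837, 0.004]
ft_force: [0.3, 0.7, -3.4]
finger_gap: 0.0136
gripper_force: 30.0
t7.80 at [0.5112 0.0793 0.1503] xhead 30.93 tilt 0.19 j [-0.08  0.1   1.84  0.    1.21  0.95] F [ 0.3  0.7 -3.4] gap 0.0136 gf 30
rot [-0.0021  0.0026  0.3565] shift [-0.0068  0.1065  0.    ] n 1.7
```

```bash
python3 -m jog '[[[0,0,0.15,-0.003,0.045,0,0.005],[0,0,0.28,-0.006,0.08,0,0.005],[0,0,0.3565,-0.007,0.1065,0,0.005],[0,0,0.3565,-0.007,0.1065,0,0.005],[0,0,0.3565,-0.007,0.1065,0,0.005]]]'; python3 go.py .5601 -.0156 .1025 10.5
```

```text
clock: 8.43
tcp_pos: [0.5601, -0.0131, 0.1512]
tool_rot: [-3.125, -0.297, 0.003]
ft_force: [0.3, 0.3, -3.7]
finger_gap: 0.0135
gripper_force: 30.0
t8.43 at [ 0.5601 -0.0131  0.1512] xhead 10.85 tilt 0.17 j [-0.24  0.2   1.72  0.    1.22  1.14] F [ 0.3  0.3 -3.7] gap 0.0135 gf 30
rot [-0.0023  0.0019  0.006 ] shift [-0.0004  0.0025  0.0487] n 0.8
```

```bash
python3 -m jog '[[[0,0,0.006,0,0.0015,0.015,0.005],[0,0,0.006,0,0.0015,0.03,0.005],[0,0,0.006,0,0.0015,0.03,0.005],[0,0,0.006,0,0.0015,0.03,0.005]]]'; python3 go.py .5601 -.0156 .1018 10.5
```

```text
clock: 8.93
tcp_pos: [0.562, -0.0152, 0.1234]
tool_rot: [-3.128, -0.287, -0.003]
ft_force: [0.2, -0.3, -3.9]
finger_gap: 0.0136
gripper_force: 30.0
t8.93 at [ 0.562  -0.0152  0.1234] xhead 10.47 tilt 0.11 j [-0.24  0.24  1.74  0.    1.16  1.15] F [ 0.2 -0.3 -3.9] gap 0.0136 gf 30
rot [-0.0003 -0.0019 -0.0005] shift [-0.002   0.0001  0.0216] n 0.3
```

```bash
python3 -m jog '[[[0,-0.001,0,-0.0015,0,0.008,0.005],[0,-0.001,0,-0.0015,0,0.015,0.005],[0,-0.001,0,-0.0015,0,0.019,0.005],[0,-0.001,0,-0.0015,0,0.0215,0.005],[0,-0.001,0,-0.0015,0,0.0215,0.005]]]'; python3 go.py .5555 .009 .1018 10.5
```

```text
clock: 9.55
tcp_pos: [0.5608, -0.0156, 0.1021]
tool_rot: [-3.128, -0.286, -0.002]
ft_force: [0.6, 0.1, -2.8]
finger_gap: 0.0137
gripper_force: 30.0
t9.55 at [ 0.5608 -0.0156  0.1021] xhead 10.46 tilt 0.08 j [-0.24  0.26  1.76  0.    1.12  1.14] F [ 0.6  0.1 -2.8] gap 0.0137 gf 30
rot [-0.0001 -0.0014 -0.0008] shift [-0.0007 -0.0252  0.0003] n 0.4
```

```bash
python3 -m jog '[[[0,-0.001,0,-0.0005,0,0.0008,0.005],[0,-0.001,0,-0.0006,-0.008,0.0008,0.005],[0,-0.001,0,-0.0007,-0.016,0.0008,0.005],[0,-0.001,0,-0.0007,-0.022,0.0008,0.005],[0,-0.001,0,-0.0007,-0.022,0.0008,0.005]]]'; python3 go.py .5555 .009 .1018 10.5
```

```text
clock: 10.18
tcp_pos: [0.5562, 0.0067, 0.1018]
tool_rot: [-3.128, -0.287, -0.002]
ft_force: [-0.9, 0.4, 4.3]
finger_gap: 0.0138
gripper_force: 30.0
t10.18 at [0.5562 0.0067 0.1018] xhead 10.49 tilt 0.07 j [-0.21  0.25  1.77  0.    1.12  1.18] F [-0.9  0.4  4.3] gap 0.0138 gf 30
rot [-0.0007 -0.0011 -0.0002] shift [-0.0003 -0.0024 -0.    ] n 0.0
```

```bash
python3 -m jog '[[[0,0,0,0,-0.0015,0,0.005],[0,0,0,0,-0.003,0,0.005],[0,0,0,0,-0.004,0,0.005],[0,0,0,0,-0.004,0,0.005]]]'; python3 go.py .5555 .009 .1018 10.5
```

```text
clock: 10.68
tcp_pos: [0.5559, 0.0089, 0.1018]
tool_rot: [3.127, 0.286, 0.002]
ft_force: [0.7, -6.2, 3.6]
finger_gap: 0.0136
gripper_force: 30.0
t10.68 at [0.5559 0.0089 0.1018] xhead 10.44 tilt 0.12 j [-0.2   0.25  1.77 -0.    1.12  1.19] F [ 0.7 -6.2  3.6] gap 0.0136 gf 30
rot [ 0.0016 -0.0014 -0.001 ] shift [-0.0004 -0.0002  0.    ] n 0.0
```

```bash
python3 -m jog '[[[0,0,0,0,-0.002,0,0.005],[0,0,0,0,-0.003,0,0.005],[0,0,0,0,-0.003,0,0.005]]]'; python3 go.py .5555 .009 .1018 10.5
```

```text
clock: 11.05
tcp_pos: [0.5558, 0.0091, 0.102]
tool_rot: [3.122, 0.285, 0.003]
ft_force: [1.1, -15.2, 2.8]
finger_gap: 0.0137
gripper_force: 30.0
t11.05 at [0.5558 0.0091 0.102 ] xhead 10.45 tilt 0.39 j [-0.2   0.25  1.77 -0.01  1.12  1.19] F [  1.1 -15.2   2.8] gap 0.0137 gf 30
rot [ 0.0067 -0.0011 -0.0009] shift [-0.0003  0.0001  0.0002] n 0.0
```

```bash
python3 -m jog '[[[0,0,0,0,0.0035,-0.0005,0.005],[0,0,0,0,0.0035,-0.0005,0.05],[0,0,0,0,0.0035,-0.0005,0.05],[0,0,0,0,0.0035,-0.0005,0.05]]]' && python3 -m jog '[[[0,0,0,0,0,-0.03,0.05],[0,0,0,0,0,-0.08,0.05],[0,0,0,0,0,-0.08,0.05]]]'; python3 go.py .4545 -.321 .18 -8.7
```

```text
clock: 11.55
tcp_pos: [0.5547, 0.0098, 0.1012]
tool_rot: [-3.128, -0.287, 0.002]
ft_force: [0.0, 0.9, -1.5]
finger_gap: 0.0416
gripper_force: 0.0
clock: 11.92
tcp_pos: [0.5581, 0.0091, 0.1863]
tool_rot: [3.126, 0.287, 0.013]
ft_force: [0.0, 0.4, -0.8]
finger_gap: 0.0501
gripper_force: 0.0
t11.93 at [0.5581 0.0091 0.1863] xhead 10.48 tilt 0.50 j [-0.2   0.15  1.71  0.    1.27  1.19] F [ 0.   0.4 -0.8] gap 0.0501 gf 0
rot [ 0.0015 -0.0086  0.3347] shift [-0.1619  0.3057  0.0058] n 5.5
```

```bash
python3 -m jog '[[[0,0,0.06,-0.027,0.051,0,0.05],[0,0,0.13,-0.056,0.106,0,0.05],[0,0,0.2,-0.085,0.16,0,0.05],[0,0,0.27,-0.114,0.214,0,0.05],[0,0,0.3347,-0.142,0.268,0,0.05]]]'; python3 go.py .4545 -.321 .12 -8.7
```

```text
clock: 12.55
tcp_pos: [0.4629, -0.2811, 0.1803]
tool_rot: [-3.131, 0.242, 0.002]
ft_force: [0.8, -0.0, -0.7]
finger_gap: 0.0499
gripper_force: 0.0
t12.55 at [ 0.4629 -0.2811  0.1803] xhead -8.84 tilt 0.12 j [-0.77  0.12  1.75  0.    1.27  0.96] F [ 0.8 -0.  -0.7] gap 0.0499 gf 0
rot [-0.0015  0.0015 -0.0024] shift [-0.0021  0.0408  0.0603] n 1.2
```

Run:
```python
from fit import *
T=snap('top');S=snap('side')
M['cov2']=box((-12,12),(-95,-41),6)+[((-55,-100,6),(55,-100,6))]
for n,v in(('top',[T]),('side',[S]),('both',[T,S])): print(n,fit('cov2',(.5575,-.001,10.5),.066,v))
cv2.imwrite('pics/s3.png',cv2.resize(np.hstack([T['color'][150:240,225:335],S['color'][175:265,225:295]]),None,fx=4,fy=4,interpolation=cv2.INTER_CUBIC)[...,::-1])
```

```text
top [ 5.5978e+02 -4.0000e-01  1.0350e+01  8.3839e+02]
side [ 5.60720e+02 -1.06000e+00  9.89000e+00  1.56303e+03]
both [ 5.59940e+02 -7.60000e-01  1.03900e+01  2.39396e+03]
```

View pics/s3.png

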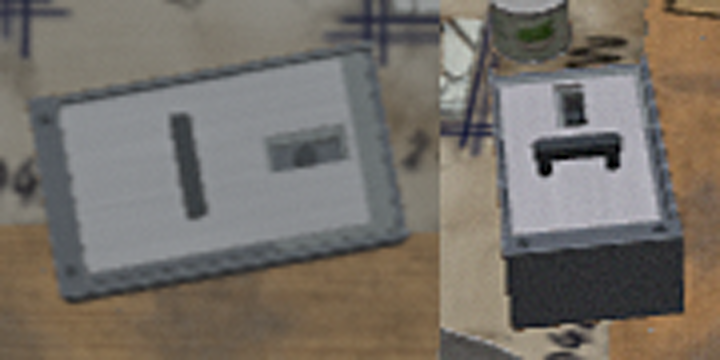

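```bash
python3 -m jog '[[[0,0,0,-0.001,0.03,0.03,0.05],[0,0,0,-0.0021,0.0408,0.06,0.05],[0,0,0,-0.0021,0.0408,0.06,0.05],[0,0,0,-0.0021,0.0408,0.06,0.05]]]'; python3 go.py .4545 -.321 .0745 -8.7
```

```text
clock: 13.15
tcp_pos: [0.4565, -0.3192, 0.1221]
tool_rot: [-3.132, 0.237, -0.0]
ft_force: [0.0, -1.7, 0.2]
finger_gap: 0.0499
gripper_force: 0.0
t13.15 at [ 0.4565 -0.3192  0.1221] xhead -8.67 tilt 0.03 j [-0.83  0.23  1.75  0.    1.16  0.89] F [ 0.  -1.7  0.2] gap 0.0499 gf 0
rot [-0.0005 -0.0001  0.0006] shift [-0.0017  0.0021  0.0476] n 0.8
```

The cover is under the lip with its slot at crop (307,148) over the seat slot, and the fit puts it at home in y. Now the wing.

```bash
python3 -m jog '[[[0,0,0,-0.001,0.0018,0.025,0.05],[0,0,0,-0.0015,0.0018,0.043,0.05],[0,0,0,-0.0015,0.0018,0.0465,0.05],[0,0,0,-0.0015,0.0018,0.0465,0.05],[0,0,0,-0.0015,0.0018,0.0465,0.005]]]' && python3 -m jog '[[[0,0,0,0,0,0,0.005],[0,0,0,0,0,0,0.005],[0,0,0,0,0,0,0.005]]]'; python3 go.py .4545 -.321 .13 -8.7
```

```text
clock: 13.78
tcp_pos: [0.4548, -0.322, 0.0761]
tool_rot: [3.132, -0.239, 0.002]
ft_force: [0.9, -1.1, -0.2]
finger_gap: 0.042
gripper_force: 0.0
clock: 14.15
tcp_pos: [0.4545, -0.3221, 0.0757]
tool_rot: [3.132, -0.239, 0.001]
ft_force: [-0.8, -1.1, 2.6]
finger_gap: 0.022
gripper_force: 30.0
t14.15 at [ 0.4545 -0.3221  0.0757] xhead -8.72 tilt 0.07 j [-0.83  0.29  1.78 -0.    1.07  0.89] F [-0.8 -1.1  2.6] gap 0.0220 gf 30
rot [ 0.0009 -0.0007 -0.0004] shift [-0.0001 -0.0011 -0.0543] n 0.9
```

```bash
python3 -m jog '[[[0,0,0,0,0,-0.02,0.005],[0,0,0,0,0,-0.06,0.005],[0,0,0,0,0,-0.09,0.005],[0,0,-0.15,0,0,-0.09,0.005],[0,0,-0.3,0,0,-0.09,0.005]]]'; python3 go.py .5698 -.0677 .16 100.5
python3 - <<'E'
from fit import *
T=snap('top');S=snap('side')
A=S['color'][90:200,230:360];B=T['color'][200:290,360:430]
A=cv2.resize(A,None,fx=4,fy=4,interpolation=cv2.INTER_CUBIC);B=cv2.resize(B,(280,440),interpolation=cv2.INTER_CUBIC)
cv2.imwrite('pics/w.png',A[...,::-1])
E
```

```text
clock: 14.78
tcp_pos: [0.4542, -0.3213, 0.1651]
tool_rot: [-3.132, -0.24, 0.0]
ft_force: [-0.9, -0.7, -1.5]
finger_gap: 0.0221
gripper_force: 30.0
t14.78 at [ 0.4542 -0.3213  0.1651] xhead 8.75 tilt 0.04 j [-0.83  0.18  1.72  0.    1.24  0.58] F [-0.9 -0.7 -1.5] gap 0.0221 gf 30
rot [-5.0000e-04 -6.0000e-04 -1.6014e+00] shift [ 0.1529 -0.233   0.0053] n 4.5
```

```bash
python3 -m jog '[[[0,0,-0.18,0.028,-0.043,0,0.005],[0,0,-0.36,0.056,-0.086,0,0.005],[0,0,-0.54,0.084,-0.129,0,0.005],[0,0,-0.72,0.112,-0.172,0,0.005],[0,0,-0.9,0.14,-0.213,0,0.005]]]' && python3 -m jog '[[[0,0,-0.18,0,0,0,0.005],[0,0,-0.36,0,0,0,0.005],[0,0,-0.54,0,0,0,0.005],[0,0,-0.7014,0,0,0,0.005],[0,0,-0.7014,0,0,0,0.005]]]'; python3 go.py .5698 -.0677 .145 100.5
```

```text
clock: 15.5
tcp_pos: [0.5616, -0.0884, 0.1648]
tool_rot: [-2.717, -1.575, 0.0]
ft_force: [0.4, -0.2, -1.5]
finger_gap: 0.0225
gripper_force: 30.0
clock: 16.12
tcp_pos: [0.5611, -0.09, 0.1647]
tool_rot: [-2.019, -2.406, 0.0]
ft_force: [-0.3, -0.3, -1.5]
finger_gap: 0.0221
gripper_force: 30.0
t16.12 at [ 0.5611 -0.09    0.1647] xhead 99.99 tilt 0.06 j [-0.37  0.21  1.69  0.    1.25 -0.55] F [-0.3 -0.3 -1.5] gap 0.0221 gf 30
rot [-0.0007 -0.0009 -0.0089] shift [0.0205 0.0125 0.0197] n 0.5
```

```bash
python3 -m jog '[[[0,0,-0.0089,0.01,0.006,0.005,0.005],[0,0,-0.0089,0.0205,0.0125,0.015,0.005],[0,0,-0.0089,0.0205,0.0125,0.0197,0.005],[0,0,-0.0089,0.0205,0.0125,0.0197,0.005]]]'; python3 go.py .5698 -.0677 .145 100.5
python3 - <<'E'
from fit import *
T=snap('top');S=snap('side');p=monitor.read_state()['tcp_pos']
# predicted outlines: flange circle, bar, slot
a=np.radians(10.5);R=np.array([[np.cos(a),-np.sin(a)],[np.sin(a),np.cos(a)]])
def ln(P,z,c): return (np.hstack([(R@np.array(P,float).T/1e3).T+c,np.full((len(P),1),z)]))
def dr(s,r0,r1,c0,c1,f):
    im=cv2.resize(s['color'][r0:r1,c0:c1],None,fx=f,fy=f,interpolation=cv2.INTER_CUBIC)
    z0=p[2]-.0557; th=np.linspace(0,6.28,40)
    for X,col in((ln(np.c_[30*np.cos(th),30*np.sin(th)],z0+.03,p[:2]),(255,0,0)),(ln([(-6,-20),(6,-20),(6,20),(-6,20),(-6,-20)],z0,p[:2]),(255,255,0)),(ln([(-8.5,-82),(8.5,-82),(8.5,-36),(-8.5,-36),(-8.5,-82)],.066,np.array([.559,-.0097])),(0,255,0))):
        q=((proj(s,X)-[c0,r0]+.5)*f-.5).round().astype(np.int32); cv2.polylines(im,[q.reshape(-1,1,2)],False,col,1)
    return im
A=dr(S,150,250,220,300,5.5);B=dr(T,150,250,275,335,5.5)
cv2.imwrite('pics/w2.png',np.hstack([A,B])[...,::-1])
E
```

```text
clock: 16.62
tcp_pos: [0.5695, -0.0675, 0.1445]
tool_rot: [-2.003, -2.418, 0.001]
ft_force: [0.2, 0.8, -0.5]
finger_gap: 0.0225
gripper_force: 30.0
t16.62 at [ 0.5695 -0.0675  0.1445] xhead 100.73 tilt 0.11 j [-0.33  0.24  1.69 -0.    1.21 -0.52] F [ 0.2  0.8 -0.5] gap 0.0225 gf 30
rot [-0.0016 -0.0009  0.004 ] shift [-0.0003  0.0003 -0.0005] n 0.0
```

View pics/w2.png

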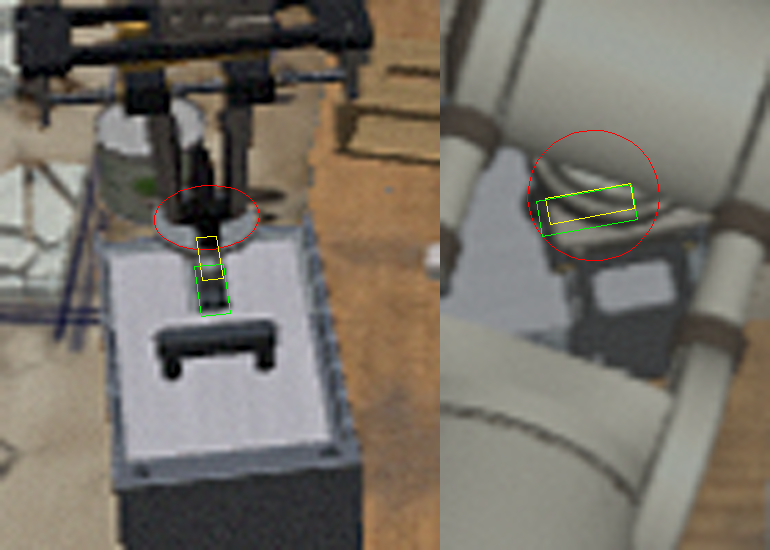

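The side crop shows the flange at about (207,220), the bar at (209,258) and the slot at (212,290), all lining up with the predicted outlines. I'll insert it.

```bash
python3 -m jog '[[[0,0,0.004,0,0,0.01,0.005],[0,0,0.004,0,0,0.018,0.005],[0,0,0.004,0,0,0.022,0.005],[0,0,0.004,0,0,0.025,0.005],[0,0,0.004,0,0,0.025,0.005]]]'; python3 go.py .5698 -.0677 .1022 100.5
```

```text
clock: 17.35
tcp_pos: [0.5699, -0.0678, 0.1203]
tool_rot: [-2.008, -2.415, 0.0]
ft_force: [0.7, 0.6, -0.6]
finger_gap: 0.0223
gripper_force: 30.0
t17.35 at [ 0.5699 -0.0678  0.1203] xhead 100.50 tilt 0.03 j [-0.33  0.27  1.71  0.    1.16 -0.51] F [ 0.7  0.6 -0.6] gap 0.0223 gf 30
rot [-0.0004 -0.0004  0.    ] shift [ 0.0001 -0.0001  0.0181] n 0.3
```

```bash
python3 -m jog '[[[0,0,0,0,0,0.005,0.005],[0,0,0,0,0,0.009,0.005],[0,0,0,0,0,0.013,0.005],[0,0,0,0,0,0.0165,0.005],[0,0,0,0,0,0.0165,0.005]]]'; python3 go.py .5698 -.0677 .1022 100.5
```

```text
clock: 17.98
tcp_pos: [0.5702, -0.0681, 0.1049]
tool_rot: [2.009, 2.415, -0.0]
ft_force: [-3.3, -0.3, 6.9]
finger_gap: 0.0225
gripper_force: 30.0
t17.98 at [ 0.5702 -0.0681  0.1049] xhead 100.51 tilt 0.02 j [-0.33  0.29  1.71 -0.    1.14 -0.51] F [-3.3 -0.3  6.9] gap 0.0225 gf 30
rot [-0.0001  0.0003  0.0001] shift [ 0.0004 -0.0003  0.0027] n 0.0
```

```bash
python3 -m jog '[[[0,0,0,0,-0.0008,0.001,0.005],[0,0,0,0,-0.0008,0.0025,0.005],[0,0,0,0,-0.0008,0.0038,0.005],[0,0,0,0,-0.0008,0.0038,0.005]]]'; python3 go.py .5698 -.0677 .1027 100.5
```

```text
clock: 18.48
tcp_pos: [0.5706, -0.0683, 0.1035]
tool_rot: [2.007, 2.414, 0.002]
ft_force: [-5.0, 1.6, 16.5]
finger_gap: 0.0223
gripper_force: 30.0
t18.48 at [ 0.5706 -0.0683  0.1035] xhead 100.51 tilt 0.15 j [-0.33  0.29  1.72  0.    1.13 -0.51] F [-5.   1.6 16.5] gap 0.0223 gf 30
rot [0.0024 0.0011 0.0002] shift [ 0.0007 -0.0007  0.0008] n 0.0
```

```bash
python3 -m jog '[[[0,0,0.1,0,-0.0005,-0.0008,0.005],[0,0,0.2,0,-0.0005,-0.0008,0.005],[0,0,0.3,0,-0.0005,-0.0008,0.005],[0,0,0.3,0,-0.0005,-0.0008,0.005]]]'; python3 go.py .5698 -.0677 .1027 10.5; python3 -c "
from h import *;print(monitor.read_state()['torque'])"
```

```text
clock: 18.98
tcp_pos: [0.5711, -0.0697, 0.1039]
tool_rot: [2.343, 2.084, 0.003]
ft_force: [-1.4, -2.6, 11.3]
finger_gap: 0.0223
gripper_force: 30.0
t18.98 at [ 0.5711 -0.0697  0.1039] xhead 83.29 tilt 0.36 j [-0.33  0.29  1.72 -0.    1.13 -0.21] F [-1.4 -2.6 11.3] gap 0.0223 gf 30
rot [ 0.0066 -0.0014  1.2704] shift [ 0.0018 -0.0015  0.0012] n 0.0
[-0.45478109  0.3775311   0.01846095]
```

```bash
python3 -m jog '[[[0.003,0,0.17,0.0005,-0.0004,0,0.005],[0.003,0,0.34,0.001,-0.0008,0,0.005],[0.003,0,0.51,0.001,-0.0008,0,0.005],[0.003,0,0.68,0.001,-0.0008,0,0.005],[0.003,0,0.68,0.001,-0.0008,0,0.005]]]'; python3 go.py .5698 -.0677 .1027 10.5; python3 -c "
from h import *;print(monitor.read_state()['torque'])"
```

```text
clock: 19.6
tcp_pos: [0.5701, -0.0686, 0.1039]
tool_rot: [2.908, 1.183, 0.002]
ft_force: [-1.7, -3.1, 11.8]
finger_gap: 0.0222
gripper_force: 30.0
t19.60 at [ 0.5701 -0.0686  0.1039] xhead 44.28 tilt 0.15 j [-0.33  0.29  1.72 -0.    1.13  0.47] F [-1.7 -3.1 11.8] gap 0.0222 gf 30
rot [ 0.0025 -0.001   0.5897] shift [ 0.0004 -0.0009  0.0012] n 0.0
[-0.40361514  0.58969361  0.07639987]
```

```bash
python3 -m jog '[[[0.002,0,0.17,0.0003,-0.0006,0,0.005],[0.002,0,0.34,0.0003,-0.0006,0,0.005],[0.002,0,0.5,0.0003,-0.0006,0,0.005],[0.002,0,0.61,0.0003,-0.0006,0,0.005],[0.002,0,0.61,0.0003,-0.0006,0,0.005]]]'; python3 go.py .5698 -.0677 .1077 10.5; python3 -c "
from h import *;print(monitor.read_state()['torque'])"
```

```text
clock: 20.23
tcp_pos: [0.5695, -0.0673, 0.1037]
tool_rot: [-3.13, -0.256, -0.0]
ft_force: [-3.0, -0.7, 13.4]
finger_gap: 0.0226
gripper_force: 30.0
t20.23 at [ 0.5695 -0.0673  0.1037] xhead 9.37 tilt 0.08 j [-0.33  0.29  1.72  0.    1.13  1.08] F [-3.  -0.7 13.4] gap 0.0226 gf 30
rot [-0.0014 -0.0003 -0.0198] shift [ 0.0002  0.0005 -0.004 ] n 0.1
[0.0056018  0.76881647 0.11167367]
```

```bash
python3 -m jog '[[[0,0,0,0,0,-0.002,0.005],[0,0,0,0,0,-0.004,0.005],[0,0,0,0,0,-0.0055,0.005],[0,0,0,0,0,-0.0055,0.005]]]'; python3 go.py .5698 -.0677 .1077 10.5; python3 -m jog '[[[0,0,0,0,0,-0.0015,0.005],[0,0,0,0,0,-0.002,0.005],[0,0,0,0,0,-0.002,0.005]]]'; python3 go.py .5698 -.0677 .1077 10.5
```

```text
clock: 20.72
tcp_pos: [0.5686, -0.0668, 0.1071]
tool_rot: [-3.129, -0.257, 0.002]
ft_force: [1.0, -1.2, 4.2]
finger_gap: 0.0221
gripper_force: 30.1
t20.73 at [ 0.5686 -0.0668  0.1071] xhead 9.40 tilt 0.17 j [-0.33  0.29  1.72  0.    1.14  1.08] F [ 1.  -1.2  4.2] gap 0.0221 gf 30
rot [-0.0026  0.0013 -0.0191] shift [ 0.001   0.0011 -0.0006] n 0.0
clock: 21.1
tcp_pos: [0.5683, -0.0667, 0.1079]
tool_rot: [-3.128, -0.257, 0.004]
ft_force: [3.9, -3.6, -2.2]
finger_gap: 0.0224
gripper_force: 30.0
t21.10 at [ 0.5683 -0.0667  0.1079] xhead 9.39 tilt 0.21 j [-0.33  0.29  1.72  0.    1.14  1.08] F [ 3.9 -3.6 -2.2] gap 0.0224 gf 30
rot [-0.0031  0.002  -0.0194] shift [0.0014 0.0012 0.0002] n 0.0
```

The stud rises and is then held down at the predicted locked height (TCP 0.108), so it is locked. I'll release and check.

```bash
python3 -m jog '[[[0,0,0,0.001,0.001,0.001,0.005],[0,0,0,0.001,0.001,0.001,0.05],[0,0,0,0.001,0.001,0.001,0.05],[0,0,0,0.001,0.001,0.001,0.05]]]' && python3 -m jog '[[[0,0,0,0,0,-0.03,0.06],[0,0,0,0,0,-0.08,0.06],[0,0,0,0,0,-0.12,0.06],[0,0,0,-0.06,0,-0.12,0.06],[0,0,0,-0.12,0,-0.12,0.06]]]' && python3 -m jog '[[[0,0,0,-0.06,0.05,0,0.06],[0,0,0,-0.1,0.1,0,0.06],[0,0,0,-0.1,0.15,0,0.06],[0,0,0,-0.1,0.2,0,0.06],[0,0,0,-0.1,0.2,0,0.06]]]'
python3 - <<'E'
from fit import *
T=snap('top');S=snap('side')
for n,v in(('top',[T]),('side',[S]),('both',[T,S])):
    print('wing',n,[fit('wing',(.5697,-.0677,q),.052,v) for q in(-79.5,10.5)])
    print('cover',n,fit('handle',(.558,-.001,10.5),.066,v))
P=cloud(T);m=(np.abs(P[...,0]-.5697)<.006)&(np.abs(P[...,1]+.0677)<.006);print('wing top z',np.median(P[m][:,2]))
p=proj(T,[.5697,-.0677,.112])[0].astype(int);print(p,(P[p[1]-1:p[1]+2,p[0]-1:p[0]+2,2]*1e3).round())
M['g']=M['glass'];print('glass',fit('g',(.4,-.17,-90),0,[T,S]))
for nm,c in(('wingstud at rest',(.57,-.068,.112)),('knob',(.366,-.307,.08))): print(nm,proj(T,c),proj(S,c))
print(cv2.imwrite('pics/f.png',np.hstack([cv2.resize(T['color'][140:300,130:430],None,fx=1.6,fy=1.6),cv2.resize(S['color'][175:265,225:295],(199,256))])[...,::-1]))
d=np.abs(T['color'].astype(int)-0)
E
```

```text
clock: 21.6
tcp_pos: [0.5684, -0.0669, 0.1068]
tool_rot: [-3.127, -0.257, 0.008]
ft_force: [-0.4, 0.0, -0.3]
finger_gap: 0.0491
gripper_force: 0.0
clock: 22.22
tcp_pos: [0.45, -0.0873, 0.2282]
tool_rot: [-3.128, -0.259, 0.005]
ft_force: [0.1, -0.4, 1.5]
finger_gap: 0.0599
gripper_force: 0.0
clock: 22.85
tcp_pos: [0.3845, -0.3032, 0.2268]
tool_rot: [-3.127, -0.251, 0.006]
ft_force: [-0.4, 0.6, -0.8]
finger_gap: 0.0601
gripper_force: 0.0
wing top [array([ 567.84,  -66.87,  -80.52, 1330.37]), array([569.33, -66.86,  29.94, 308.12])]
cover top [ 5.5811e+02 -5.2000e-01  1.0560e+01  6.9979e+02]
wing side [array([ 565.62,  -36.46,  -79.93, 1738.17]), array([550.74, -63.52,  19.72, 997.01])]
cover side [559.44   1.94   9.48 690.68]
wing both [array([ 568.28,  -66.16,  -80.84, 2232.59]), array([ 549.67,  -63.06,   18.18, 1119.03])]
cover both [5.59560e+02 3.20000e-01 1.05500e+01 1.35045e+03]
wing top z 0.11015049514703235
[302 185] [[114. 112. 110.]
 [114. 112. 107.]
 [109. 110. 110.]]
glass [ 402.16 -170.22  -89.55 2006.4 ]
wingstud at rest [[302.27601154 185.4414361 ]] [[257.26292949 190.94571638]]
knob [[395.85975026 267.04601139]] [[320.0845071  158.36688635]]
True
```

The fits confirm the wing now lies across the slot at 9.5° heading, with its top at z ≈ 0.111 m (0.112 when locked). The cover is home and the glass is flat at (0.402, −0.170).

```bash
python3 -c "
from station import robot
print(robot.finish_job())"
```

```text
the job is handed in; nothing more can be done
None
```

The filter box is closed and the job is handed in at about 23 s: the glass strip is on the table, the cover is fully home under the lip, and the winged fastener is turned a quarter turn clockwise and locked; the pot, tin, tape and round-knobbed fastener were never handled.

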